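Index a culture dish under the imaging camera and take the picture

TASK

Bring the dish under the camera: with shut fingers push the blue plate of the sprung carriage right in, past the index plunger, then let it go so that it springs back by itself and latches at its middle, imaging position. Then press the green capture button fully down and let it come up again. Only push: do not grip or pull the push plate, do not touch the dish or the plunger, lift nothing, and leave the other things on the bench alone.

Things in the scene. Friction and masses are not known exactly. Their poses are not given: they have to be found in the camera images.
- stand: Imaging stand fixed on the bench, yaw varies. Base plate 270 x 290 mm, top 18 mm high, -95 to +175 mm in x, -120 to +170 mm in y; rails; a 28 mm column at x +145 mm; white camera, ring light 96 mm across, its underside 270 mm above the bench. Origin on the bench under the lens; x away from its front, y along the rails towards the push plate's end, z up.
- carriage (a joint): Travel of the sprung carriage (m), growing towards the stand's -y: 0 = load position, where the spring holds it at the start; 0.056 = end stop. Past 0.041 the plunger drops behind the carriage's tooth; let go then, it springs back and latches at 0.040, the imaging position under the lens. Let go earlier, it springs back to 0. Pushing takes 5 to 12 N.
- push_point (a point): Centre of the outer face of the carriage's blue upright push plate, 65 mm above the bench. Face 70 mm wide (x), 55 mm high, from 31 to 86 mm above the bench; plate 16 mm thick with its aluminium rear, which faces the dish and is not to be touched. Axes as the stand's: push along -y. At the start it stands 20 mm beyond the edge of the base plate, free on its outside.
- nest (a point): Centre of the dish nest, on the carriage's top, 40 mm above the bench; a dark ring 101 mm across and 6 mm high round the dish. The push face lies 150 mm from it along +y.
- plunger: Sprung index plunger, a vertical steel pin with a black knob 22 mm across, 88 to 110 mm above the bench, on a dark bracket 58 mm behind (+x) and 30 mm to +y of the lens axis. It rises 6 mm as the carriage's ramp passes under it and drops again by itself; not to be touched. Origin on the pin's axis, at bench level while the pin is down.
- dish: Clear round culture dish with lid and violet-blue gel, 90 mm across, 16 mm high, loose in the nest. Origin at the centre of its underside.
- capture (a joint): Travel of the green capture button (m): 0 = up, 0.006 = fully down, sprung, 5 N fully down.
- capture_top (a point): Centre of the top of the green capture button, 30 mm across, on a white housing with a light grey foot 70 x 100 mm, fixed on the bench to the left of the stand; press straight down.
- spare_dish: Second clear dish with amber gel, 90 mm across, 16 mm high, lying on the bench behind and to the left of the push plate; leave it.
- marker: White marker pen with blue cap, 140 mm long, 13 mm thick, lying in front of the stand; leave it.
- reagent: Amber bottle with black cap, 68 mm across, 150 mm high; leave it.
- beaker: Glass beaker, 70 mm across, 90 mm high; leave it.
- tube_rack: Orange rack 75 x 170 mm with capped tubes, 82 mm high; leave it.
- jar: White jar with blue cap, 60 mm across, 70 mm high; leave it.
- pin_tip (a point): Lower end of the plunger's pin: 41 mm above the bench while down, 47 mm on top of the carriage's tooth.

How it is judged:
By the outcome, as a careful person would: the job done as asked, in the order asked, and still so for the second after the job is handed in, with the robot touching nothing.
It also fails if it takes over 45 s, if anything falls off the work surface, if the arm or the gripper's body presses on something with over 40 N, if the wrist force passes 120 N, or if a joint passes its speed limit or range.

ROBOT

A 7-joint arm with a two-finger parallel gripper is mounted at the origin on the work surface. World frame = base frame: x ahead of the robot, y to its left, z up, the work surface at z = 0. Lengths are in m, angles in rad, forces in N, time in s.
With the tool pointing down it reaches from about 0.4 to 0.875 m from the base axis. Payload 19.3 kg.
Tool frame: the origin (TCP) lies at the very end of the fingers, on their centre line; the grasp point (between the pads) lies 19 mm behind it; z points along the fingers, y is the direction in which the jaws open and shut (so a half turn about z gives the same grasp; the last joint's range is limited). The gripper opens to 85 mm and grips with 20 to 120 N. Pads are 22 mm wide; open, the fingers measure 114 mm over their backs; the gripper's body (76 mm by 85 mm) begins 54 mm behind the grasp point. The pads swing forward as they close: fully open they stand 13 mm farther back than shut.
Start: joints at [-1.219, 0.521, -0.036, 1.599, 0.021, 1.021, -0.113], TCP at [0.256, 0.57, 0.202] pointing down, gripper open.
Joint ranges: [-2.91, 2.91], [-0.3, 2.13], [-1.5, 1.42], [0.17, 2.43], [-1.26, 4.41], [0.16, 1.93], [-2.52, 2.52]. Speed limits (rad/s): [1.89, 1.89, 2.39, 2.39, 3.01, 3.01, 3.01].

INTERFACE

Orientations are given as [roll, pitch, yaw] about the fixed x, y, z axes, in that order (R = Rz(yaw) Ry(pitch) Rx(roll)).
In Python, from workcell import bot gives the robot as it stands. The module is installed in compiled form; this text tells all that it offers.
- The arm moves only by the shell command python3 -m inch 'ROWS' [FORCE]. ROWS is JSON, a list of rows, each an object of numbers: "dx", "dy", "dz": the shift along the tool's x, y, z in mm; "rx", "ry", "rz": the turn, a rotation vector about the tool's x, y, z in rad; "hand": the closure, from -1 (fully open) to 1 (shut), so that 0 is half open. In form: [{"dx": .., "dy": .., "dz": .., "rx": .., "ry": .., "rz": .., "hand": ..}, ...]. A call has 1 to 10 rows; each row shifts and turns the commanded pose from where the row before left it, along the tool's axes as they then stand; what a row does not reach is not made up. A row lasts 1/10 s, in which the tool goes at most 50 mm and 8.59 degrees, less where a joint would pass 70% of its speed; a pose out of reach is approached as far as the arm can. A call with a gripper value outside its range is refused whole. The fingers move at their own pace and stop on an object; FORCE is the grip in N (left out, the last holds). Time passes only in rows, so rows that do not move let the fingers close. It gives the time, the measured TCP pose, the force and the opening at its end, in the units of the state.
- bot.observe(): the state, without advancing time (a new reading comes with each control period).
- bot.grab_frame(name): name is "scene" or "top" or "wrist"; returns (picture, depth): 480x640x3 uint8, red, green, blue; 480x640 float32, m along the optical axis (not along the pixel's ray), 0 where there is no reading.
- bot.get_calibration(name): a dict with "vertical_fov" (degrees; the focal length in pixels is half the picture's height over the tangent of half this angle, whatever the lens; pixels are square), "cx", "cy" (the principal point, pixels), "origin" and "orientation" of the camera in the world. Camera axes: x right, y down, z forward; pixel columns grow to the right and rows downward; lengths in m; the calibration is good to about 2 mm. A picture is of the moment at which its call begins: read the wrist's pose just before it. get_calibration takes no time and is no camera call; for the wrist camera it gives the pose at the moment of the call.
- bot.job_done(): hands the job in, once; it reports no verdict.
Trained networks look in the newest picture that a camera, given by its name, has taken for a name from the list of things; names that differ only in an ending like _2 or _b are one class to them, and where a whole thing is asked for, a point or a joint stands for the part that bears it (a point fixed in the world has none). Each returns a list of dicts, best first, with "score" (0 to 1); they miss things now and then, are a little off and sometimes report something else, mostly with a low value. They report only what shows in the picture. A call takes as long as a camera call.
- bot.trace(camera, target): "region" (480x640 bool, what is visible of it) and "box" ([left, top, right, bottom] in pixels, round what is visible of it).
- bot.tip_of(camera, target): "centre" ([row, column] in pixels: a listed point, or the origin of a listed thing).
The state is a dict: "clock": time; "qpos": joint angles; "qd": joint speeds; "joint_efforts": joint torques, N m; "position": TCP position; "tool_rot": TCP orientation; "force": force on the tool from outside, world axes, zero at the start; "moment": the same for the moment, N m; "grip_width": finger opening in m.
Only numpy, scipy, OpenCV 4.12 (cv2) and the standard library are available. Lean on these libraries where they do the work, as an engineer would, in place of code of your own. Each camera call takes 0.05 s, during which the arm holds its last target.

## Working session

There is one attempt and no reset: what is moved stays moved. The work goes in short steps, Python scripts to look and compute and a shell command to move; the robot and the scene stay as the last step left them, time stands still between calls to the robot, and variables do not carry over. Pictures are saved under pics/ and viewed, and the job is handed in when it is done.

```bash
mkdir -p pics
cat > h.py <<'E'
import numpy as np, cv2
from workcell import bot
from scipy.spatial.transform import Rotation as R
def cal(n):
    c=bot.get_calibration(n); return c
def f(c): return 240/np.tan(np.radians(c["vertical_fov"])/2)
def rot(c):
    o=np.array(c["orientation"],float)
    return o if o.shape==(3,3) else R.from_euler('xyz',o).as_matrix()
def ray(c,r,col):
    d=np.array([(col-c["cx"])/f(c),(r-c["cy"])/f(c),1.]); return rot(c)@d
def pt(c,r,col,z): return np.array(c["origin"])+z*ray(c,r,col)
def atz(c,r,col,h):
    d=ray(c,r,col);o=np.array(c["origin"]); return o+d*(h-o[2])/d[2]
def save(n,p): cv2.imwrite('pics/'+n+'.png',p[...,::-1])
E
python3 - <<'E'
from h import *
print(bot.observe())
for n in("scene","top","wrist"):
    c=cal(n);print(n,c)
    p,d=bot.grab_frame(n);save(n+'0',p);np.save(n+'0.npy',d)
    for t in("push_point","nest","plunger","capture_top","stand","pin_tip","dish"):
        try:
            for q in bot.tip_of(n,t)[:2]:
                r,k=q["centre"];z=d[int(min(max(r,0),479)),int(min(max(k,0),639))]
                print(t,round(q["score"],2),np.round(q["centre"],1),np.round(pt(c,r,k,z),3) if z>0 else None)
        except Exception as e: print(t,e)
print(bot.observe()["clock"])
E
```

```text
{'clock': 0.0, 'qpos': array([-1.21923494,  0.52202149, -0.03630956,  1.59996694,  0.02120609,
        1.02108855, -0.1127768 ]), 'qd': array([ 0.00040261,  0.00017018,  0.00036916, -0.00047557,  0.00108296,
        0.00052672,  0.00117714]), 'joint_efforts': array([-1.20758928e-04, -9.27100396e+01,  1.98000446e+00, -3.69920218e+01,
        1.78606447e-02,  8.35432496e-03, -3.20570621e-05]), 'position': array([0.25575839, 0.5698937 , 0.20113599]), 'tool_rot': array([-3.14049720e+00,  9.10857554e-05,  2.71983152e+00]), 'force': array([ 0.05881321, -0.59410673,  0.15492793]), 'moment': array([-0.01354038,  0.01801039, -0.0688152 ]), 'grip_width': 0.08548864338654562}
scene {'vertical_fov': 51.705397453406, 'cx': 316.05529394370944, 'cy': 246.83814055884656, 'origin': array([1.38402815, 0.70593563, 0.75921079]), 'orientation': array([-2.14464653e+00, -1.96548956e-03,  2.29209305e+00])}
push_point 0.82 [250.5 366.1] [0.517 0.113 0.074]
push_point 0.63 [301.9 390.5] [0.58  0.236 0.014]
nest 0.81 [245.2 317.1] [ 0.558 -0.015  0.056]
nest 0.5 [249.9 303.9] [ 0.608 -0.016  0.065]
capture_top
[... 256 characters left out ...]
0.00603926, 1.44692989]), 'orientation': array([-3.01616469, -0.01104343, -1.56024606])}
push_point 0.81 [264.4 275.2] [ 0.512  0.122 -0.005]
nest 0.74 [255.9 337.6] [ 0.529 -0.036  0.056]
plunger 0.61 [221.7 140.8] [0.606 0.447 0.072]
plunger 0.55 [267.4 274.8] [0.503 0.122 0.005]
capture_top 0.51 [244. 245.] [0.562 0.199 0.009]
capture_top 0.48 [307.  202.9] [0.401 0.298 0.02 ]
stand 0.83 [252.2 350.1] [ 0.51  -0.055  0.29 ]
dish 0.73 [259.7 341. ] [ 0.52  -0.045  0.056]
wrist {'vertical_fov': 66.66946765470432, 'cx': 317.844099276958, 'cy': 234.43984557819851, 'origin': array([0.18433596, 0.60161772, 0.37486545]), 'orientation': array([2.83171574e+00, 7.65809356e-05, 1.14935440e+00])}
1.2
```

View pics/scene0.png

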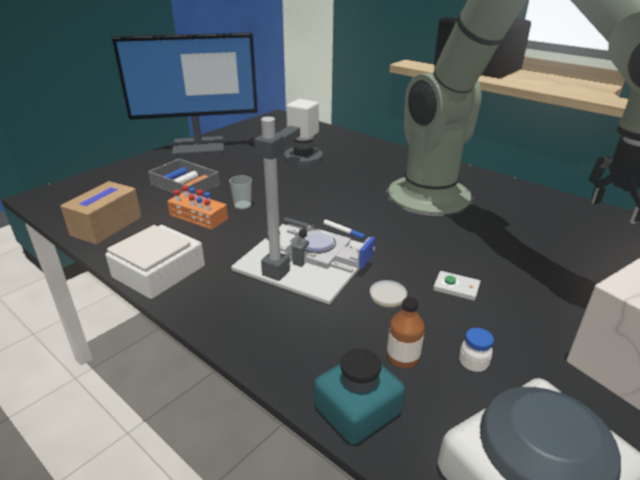

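View pics/top0.png

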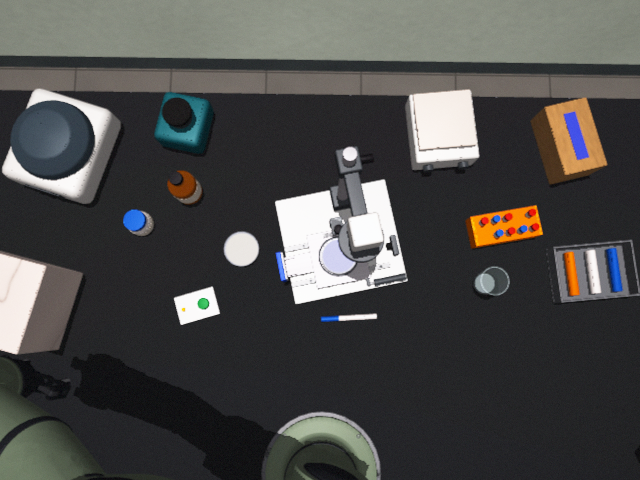

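View pics/wrist0.png

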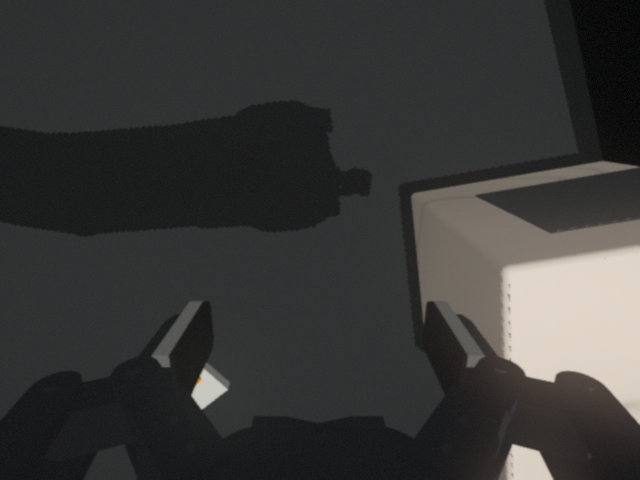

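Scene and top views agree. The blue push plate is at scene (366,250) and top (281,267). The green button is at scene (451,280) and top (203,303). The spare dish is at top (241,249) and the marker at (349,317). Next I'll measure them.

Run:
```python
from h import *
def cloud(n,mask):
    c=cal(n);d=np.load(n+'0.npy');r,k=np.nonzero(mask&(d>0));z=d[r,k]
    D=np.stack([(k-c["cx"])/f(c),(r-c["cy"])/f(c),np.ones(len(r))],1)*z[:,None]
    return D@rot(c).T+np.array(c["origin"]),r,k
B={'scene':((225,275),(350,380)),'top':((245,290),(268,292))}
G={'scene':((270,290),(440,462)),'top':((290,315),(192,214))}
W={'scene':((225,300),(228,380)),'top':((175,305),(270,412))}
for n in('scene','top'):
    im=cv2.imread('pics/%s0.png'%n).astype(int);b,g,r=im[...,0],im[...,1],im[...,2]
    for nm,box,m in(('blue',B[n],(b>g+40)&(b>r+60)),('green',G[n],(g>r+40)&(g>b+25))):
        mk=np.zeros(m.shape,bool);(a,e),(s,t)=box;mk[a:e,s:t]=m[a:e,s:t]
        P,rr,kk=cloud(n,mk);print(n,nm,len(P),'pix mean',rr.mean(),kk.mean(),'med',np.median(P,0).round(4),'std',P.std(0).round(4),'min',np.percentile(P,3,0).round(3),'max',np.percentile(P,97,0).round(3))
        if nm=='green': print('at z .03/.04',atz(cal(n),rr.mean(),kk.mean(),.03),atz(cal(n),rr.mean(),kk.mean(),.04))
        print(' px box',rr.min(),rr.max(),kk.min(),kk.max())
# yaw from base-plate edges in top view
n='top';im=cv2.imread('pics/top0.png');h=im.min(2)>190
mk=np.zeros(h.shape,np.uint8);mk[175:305,270:412]=h[175:305,270:412]
mk=cv2.morphologyEx(mk,cv2.MORPH_OPEN,np.ones((3,3)))
ys,xs=np.nonzero(mk);rc=cv2.minAreaRect(np.stack([xs,ys],1).astype(np.float32));bx=cv2.boxPoints(rc);print(rc)
c=cal(n);Q=np.array([atz(c,y,x,.018) for x,y in bx]);print(Q.round(4));
for i in range(4):
    v=Q[(i+1)%4]-Q[i];print(np.linalg.norm(v).round(4),np.degrees(np.arctan2(v[1],v[0])).round(2))
for n in('scene','top'):
    p=cv2.imread('pics/%s0.png'%n);x,y=(300,200) if n=='scene' else (160,180)
    cv2.imwrite('pics/%s0z.png'%n,cv2.resize(p[y:y+140,x:x+190],None,fx=4,fy=4,interpolation=cv2.INTER_CUBIC))
```

```text
scene blue 300 pix mean 247.25 364.0933333333333 med [0.5058 0.1087 0.0641] std [0.0565 0.0512 0.0276] min [ 0.377 -0.03   0.007] max [0.537 0.117 0.088]
 px box 230 266 351 374
scene green 63 pix mean 279.41269841269843 449.95238095238096 med [0.4177 0.3022 0.0217] std [0.0064 0.0065 0.0023] min [0.405 0.291 0.016] max [0.427 0.313 0.025]
at z .03/.04 [0.42836237 0.30676081 0.03      ] [0.44146785 0.31223487 0.04      ]
 px box 276 283 445 455
top blue 157 pix mean 266.312101910828 280.1592356687898 med [0.4989 0.1029 0.0852] std [0.0212 0.0058 0.0128] min [0.466 0.093 0.061] max [0.533 0.113 0.091]
 px box 251 281 275 285
top green 102 pix mean 303.078431372549 202.7843137254902 med [0.4104 0.2989 0.0211] std [0.007  0.0071 0.0037] min [0.398 0.287 0.014] max [0.423 0.31  0.027]
at z .03/.04 [0.40999819 0.29667006 0.03      ] [0.40973049 0.29461893 0.04      ]
 px box 298 308 197 208
((338.2012939453125, 241.389404296875), (104.64579010009766, 118.4905014038086), 78.31063079833984)
[[ 0.6698  0.138   0.018 ]
 [ 0.7368 -0.1601  0.018 ]
 [ 0.4724 -0.213   0.018 ]
 [ 0.4088  0.0789  0.018 ]]
0.3055 -77.33
0.2696 -168.68
0.2987 102.28
0.2675 12.77
```

Run:
```python
from h import *
p=cv2.imread('pics/top0.png')
cv2.imwrite('pics/top0s.png',cv2.resize(p[170:310,265:420],None,fx=4,fy=4,interpolation=cv2.INTER_CUBIC))
```

```text
(no output)
```

View pics/scene0z.png

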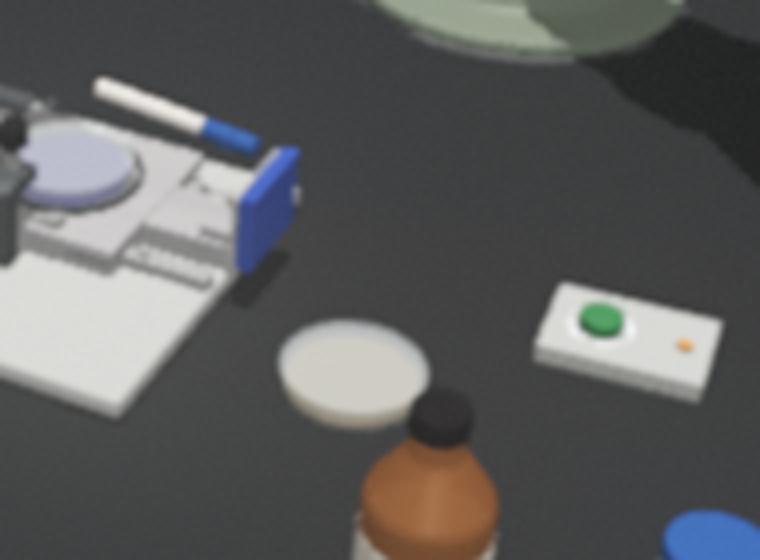

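View pics/top0s.png

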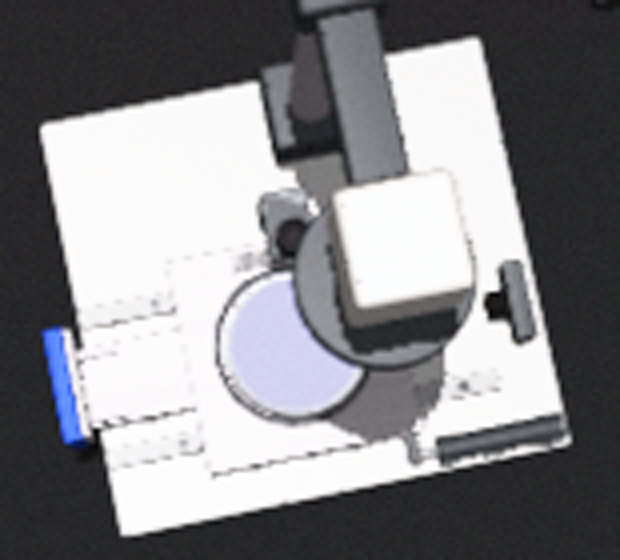

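Run:
```python
from h import *
c=cal('top')
L=[(275.5,201.3),(385.5,179.5),(407.5,280.3),(295.5,303.8)]
Q=np.array([atz(c,y,x,.018) for x,y in L]);print(Q.round(4))
for i in range(4):
    v=Q[(i+1)%4]-Q[i];print(np.linalg.norm(v).round(4),np.degrees(np.arctan2(v[1],v[0])).round(2))
S=np.array([[175,170],[175,-120],[-95,-120],[-95,170]])/1000
mS=S.mean(0);mQ=Q[:,:2].mean(0)
U,_,V=np.linalg.svd((S-mS).T@(Q[:,:2]-mQ));Rm=(U@V).T;o=mQ-Rm@mS
print('origin',o,'yaw',np.degrees(np.arctan2(Rm[1,0],Rm[0,0])))
print('push?',o+Rm@[0,.19])
s=bot.observe();T=R.from_euler('xyz',s["tool_rot"]).as_matrix();print(T.round(3))
print('d to (.46,.24)',T.T@(np.array([.46,.24,.2])-s["position"])*1000)
```

```text
[[ 0.6722  0.1229  0.018 ]
 [ 0.7332 -0.1597  0.018 ]
 [ 0.4732 -0.2147  0.018 ]
 [ 0.411   0.0671  0.018 ]]
0.2891 -77.82
0.2657 -168.06
0.2886 102.44
0.267 12.06
origin [ 0.53857624 -0.07899542] yaw 12.167130566070634
push? [0.49853108 0.1067366 ]
[[-0.912  0.409 -0.   ]
 [ 0.409  0.912 -0.   ]
 [ 0.    -0.    -1.   ]]
d to (.46,.24) [-321.43555912 -217.68165313    1.67823622]
```

```bash
python3 -m inch '[{"dx":-32,"dy":-22,"hand":1},{"dx":-32,"dy":-22,"hand":1},{"dx":-32,"dy":-22,"hand":1},{"dx":-32,"dy":-22,"hand":1},{"dx":-32,"dy":-22,"hand":1},{"dx":-32,"dy":-22,"hand":1},{"dx":-32,"dy":-22,"hand":1},{"dx":-32,"dy":-22,"hand":1},{"dx":-32,"dy":-22,"hand":1},{"dx":-32,"dy":-22,"hand":1}]'
python3 -m inch '[{"rz":0.134,"hand":1},{"rz":0.134,"hand":1},{"rz":0.134,"hand":1},{"rz":0.134,"hand":1},{"rz":0.134,"hand":1},{"rz":0.134,"hand":1},{"rz":0.132,"hand":1},{"hand":1},{"hand":1}]'
python3 - <<'E'
from h import *
s=bot.observe();print(s["position"],s["tool_rot"],s["grip_width"],s["clock"])
n='wrist';c=cal(n);p,d=bot.grab_frame(n);save('w1',p);np.save('w1.npy',d)
for t in("push_point","capture_top"):
    for q in bot.tip_of(n,t)[:2]:
        r,k=q["centre"];z=d[int(r),int(k)];print(t,q["score"],q["centre"],pt(c,r,k,z))
E
```

```text
[0.25586825 0.57020654 0.20167505] [-3.14153687e+00 -2.78521287e-05  2.71975806e+00] 0.08548592807691767 1.2schema error: expected keys dx, dy, dz, rx, ry, rz, hand
schema error: expected keys dx, dy, dz, rx, ry, rz, hand
```

View pics/w1.png

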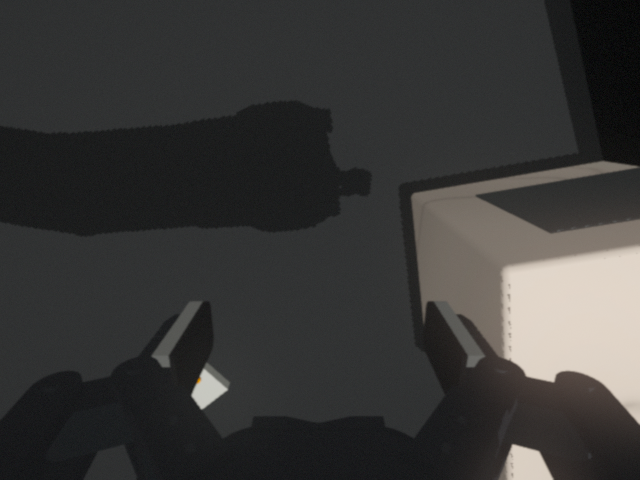

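The moves were refused because every row needs all seven keys, and the picture is unchanged. I'll send them again with full rows.

```bash
python3 -m inch '[{"dx":-32,"dy":-22,"dz":0,"rx":0,"ry":0,"rz":0,"hand":1},{"dx":-32,"dy":-22,"dz":0,"rx":0,"ry":0,"rz":0,"hand":1},{"dx":-32,"dy":-22,"dz":0,"rx":0,"ry":0,"rz":0,"hand":1},{"dx":-32,"dy":-22,"dz":0,"rx":0,"ry":0,"rz":0,"hand":1},{"dx":-32,"dy":-22,"dz":0,"rx":0,"ry":0,"rz":0,"hand":1},{"dx":-32,"dy":-22,"dz":0,"rx":0,"ry":0,"rz":0,"hand":1},{"dx":-32,"dy":-22,"dz":0,"rx":0,"ry":0,"rz":0,"hand":1},{"dx":-32,"dy":-22,"dz":0,"rx":0,"ry":0,"rz":0,"hand":1},{"dx":-32,"dy":-22,"dz":0,"rx":0,"ry":0,"rz":0,"hand":1},{"dx":-32,"dy":-22,"dz":0,"rx":0,"ry":0,"rz":0,"hand":1}]'
python3 -m inch '[{"dx":0,"dy":0,"dz":0,"rx":0,"ry":0,"rz":0.134,"hand":1},{"dx":0,"dy":0,"dz":0,"rx":0,"ry":0,"rz":0.134,"hand":1},{"dx":0,"dy":0,"dz":0,"rx":0,"ry":0,"rz":0.134,"hand":1},{"dx":0,"dy":0,"dz":0,"rx":0,"ry":0,"rz":0.134,"hand":1},{"dx":0,"dy":0,"dz":0,"rx":0,"ry":0,"rz":0.134,"hand":1},{"dx":0,"dy":0,"dz":0,"rx":0,"ry":0,"rz":0.134,"hand":1},{"dx":0,"dy":0,"dz":0,"rx":0,"ry":0,"rz":0.131,"hand":1},{"dx":0,"dy":0,"dz":0,"rx":0,"ry":0,"rz":0,"hand":1},{"dx":0,"dy":0,"dz":0,"rx":0,"ry":0,"rz":0,"hand":1}]'
python3 - <<'E'
from h import *
s=bot.observe();print(s["position"],s["tool_rot"],s["grip_width"],s["clock"])
n='wrist';c=cal(n);p,d=bot.grab_frame(n);save('w2',p);np.save('w2.npy',d)
for t in("push_point","capture_top"):
    for q in bot.tip_of(n,t)[:2]:
        r,k=q["centre"];z=d[int(r),int(k)];print(t,q["score"],q["centre"],pt(c,r,k,z))
E
```

```text
clock: 2.35
position: [0.4585, 0.2371, 0.2019]
tool_rot: [3.141, 0.0, 2.72]
force: [-0.4, 1.0, -0.7]
grip_width: -0.0
clock: 3.25
position: [0.4577, 0.2386, 0.2017]
tool_rot: [3.142, 0.0, 1.789]
force: [0.7, -0.3, -0.7]
grip_width: 0.0001
[0.45768328 0.23862855 0.20173251] [3.14155464e+00 4.95737895e-05 1.78912029e+00] 9.5374036021337e-05 3.25
capture_top 0.59 [130.3, 282.7] [0.41114772 0.29629644 0.02295783]
```

View pics/w2.png

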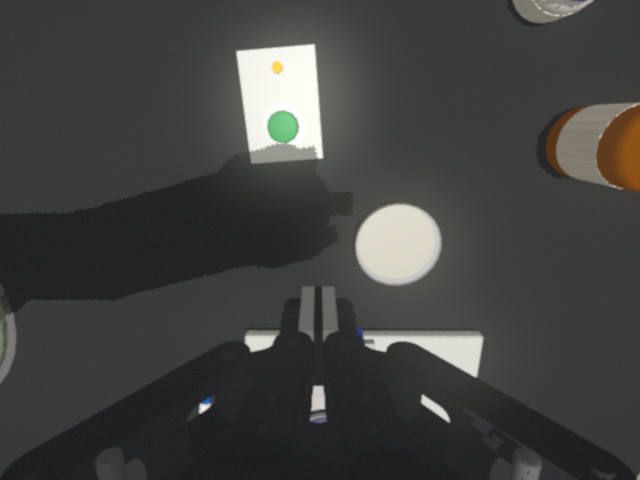

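Run:
```python
from h import *
o=np.array([.5386,-.0790]);a=np.radians(12.17);Rm=np.array([[np.cos(a),-np.sin(a)],[np.sin(a),np.cos(a)]])
s=bot.observe();print('tcp st',Rm.T@(s["position"][:2]-o))
c=cal('wrist');d=np.load('w2.npy')
for nm,r,k in(('spare',244,398),('btn',127,283),('edgeL',331,246),('edgeR',331,483),('dishleft',250,357)):
    P=pt(c,r,k,d[r,k]);print(nm,P,Rm.T@(P[:2]-o))
T=R.from_euler('xyz',s["tool_rot"]).as_matrix()
w=np.r_[o+Rm@[0,.235],s["position"][2]];print(T.T@(w-s["position"])*1000)
# scene blue plane fit
d=np.load('scene0.npy');c=cal('scene');im=cv2.imread('pics/scene0.png').astype(int)
m=(im[...,0]>im[...,1]+40)&(im[...,0]>im[...,2]+60);r,k=np.nonzero(m);q=(r>235)&(r<268)&(k>358)&(k<375)
P=np.array([pt(c,i,j,d[i,j]) for i,j in zip(r[q],k[q])]);st=(P[:,:2]-o)@Rm;q=(abs(st[:,1]-.19)<.02)
print('blue st',np.median(st[q],0),np.percentile(st[q],[2,98],0),np.percentile(P[q,2],[2,98]))
```

```text
tcp st [-0.01206558  0.32732736]
spare [0.54917407 0.20981205 0.01631482] [0.07122177 0.28009225]
btn [0.41102883 0.2991636  0.02272842] [-0.04498238  0.39655857]
edgeL [0.40973787 0.06309112 0.00138123] [-0.09601148  0.16606363]
edgeR [0.6819452  0.12253094 0.0007927 ] [0.18260906 0.16678278]
dishleft [0.50892765 0.19457414 0.01743429] [0.02866747 0.27368126]
[-9.23745674e+01  1.16986608e+01 -5.30093612e-03]
blue st [0.01762009 0.191481  ] [[-0.02637565  0.1825655 ]
 [ 0.03923017  0.19378683]] [0.03919635 0.08811414]
```

The button, at wrist (283,127), measures (0.411, 0.297, 0.023). The push face is at stand y of about 0.19, and two views agree on it. The spare dish is clear of the descent. Moving in front of the plate and going down.

```bash
python3 -m inch '[{"dx":-30,"dy":4,"dz":0,"rx":0,"ry":0,"rz":0,"hand":1},{"dx":-30,"dy":4,"dz":0,"rx":0,"ry":0,"rz":0,"hand":1},{"dx":-30,"dy":4,"dz":0,"rx":0,"ry":0,"rz":0.005,"hand":1},{"dx":0,"dy":0,"dz":38,"rx":0,"ry":0,"rz":0,"hand":1},{"dx":0,"dy":0,"dz":38,"rx":0,"ry":0,"rz":0,"hand":1},{"dx":0,"dy":0,"dz":38,"rx":0,"ry":0,"rz":0,"hand":1},{"dx":0,"dy":0,"dz":38,"rx":0,"ry":0,"rz":0,"hand":1},{"dx":0,"dy":0,"dz":0,"rx":0,"ry":0,"rz":0,"hand":1},{"dx":0,"dy":0,"dz":0,"rx":0,"ry":0,"rz":0,"hand":1}]'
python3 - <<'E'
from h import *
for n in('scene','top'):
    p,d=bot.grab_frame(n);save(n+'1',p)
    x,y=(300,180) if n=='scene' else (220,170)
    cv2.imwrite('pics/%s1z.png'%n,cv2.resize(p[y:y+140,x:x+190,::-1],None,fx=4,fy=4,interpolation=cv2.INTER_CUBIC))
E
```

```text
clock: 4.3
position: [0.4887, 0.1528, 0.0503]
tool_rot: [-3.141, 0.0, 1.78]
force: [0.7, -0.3, 0.0]
grip_width: -0.0002
```

View pics/scene1z.png

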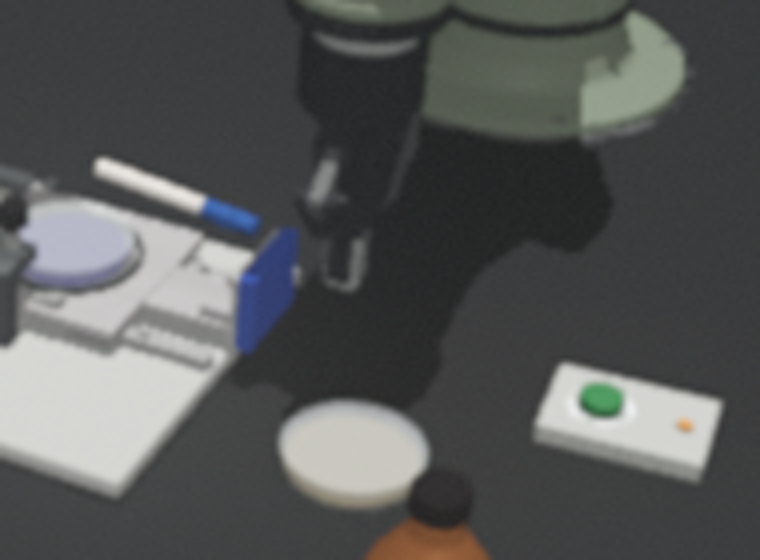

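View pics/top1z.png

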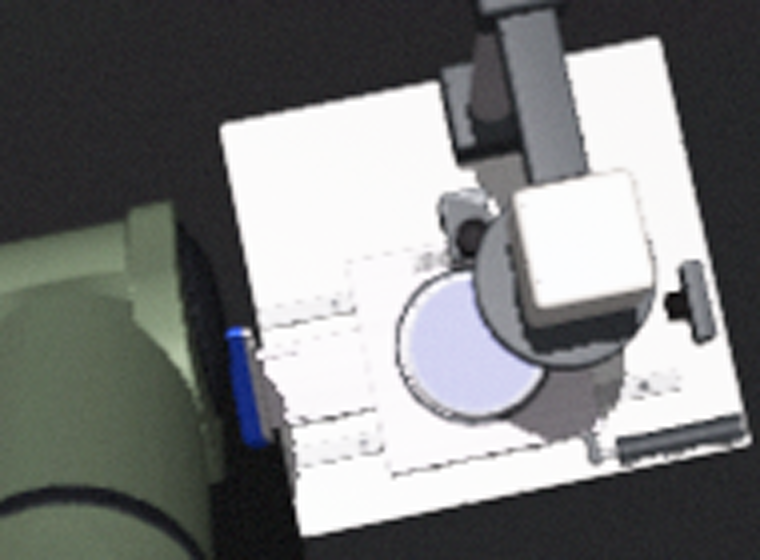

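Fingers shut, at scene zoom (345,270), facing the blue plate at (268,290), with clear space all round. Pushing now.

```bash
python3 -m inch '[{"dx":-12,"dy":0,"dz":0,"rx":0,"ry":0,"rz":0,"hand":1},{"dx":-10,"dy":0,"dz":0,"rx":0,"ry":0,"rz":0,"hand":1},{"dx":-8,"dy":0,"dz":0,"rx":0,"ry":0,"rz":0,"hand":1},{"dx":-5,"dy":0,"dz":0,"rx":0,"ry":0,"rz":0,"hand":1},{"dx":-5,"dy":0,"dz":0,"rx":0,"ry":0,"rz":0,"hand":1},{"dx":-5,"dy":0,"dz":0,"rx":0,"ry":0,"rz":0,"hand":1},{"dx":0,"dy":0,"dz":0,"rx":0,"ry":0,"rz":0,"hand":1},{"dx":0,"dy":0,"dz":0,"rx":0,"ry":0,"rz":0,"hand":1}]'
```

```text
clock: 5.2
position: [0.498, 0.1092, 0.0497]
tool_rot: [3.141, -0.0, 1.78]
force: [-0.5, 3.1, 2.1]
grip_width: 0.0001
```

```bash
python3 -m inch '[{"dx":-7,"dy":0,"dz":0,"rx":0,"ry":0,"rz":0,"hand":1},{"dx":-7,"dy":0,"dz":0,"rx":0,"ry":0,"rz":0,"hand":1},{"dx":-6,"dy":0,"dz":0,"rx":0,"ry":0,"rz":0,"hand":1},{"dx":0,"dy":0,"dz":0,"rx":0,"ry":0,"rz":0,"hand":1}]'
python3 - <<'E'
from h import *
p,d=bot.grab_frame('scene');save('scene2',p)
cv2.imwrite('pics/scene2z.png',cv2.resize(p[180:320,250:440,::-1],None,fx=4,fy=4,interpolation=cv2.INTER_CUBIC))
E
```

```text
clock: 5.6
position: [0.5023, 0.0895, 0.0497]
tool_rot: [3.141, -0.0, 1.78]
force: [1.1, 2.9, 0.5]
grip_width: 0.0003
```

View pics/scene2z.png

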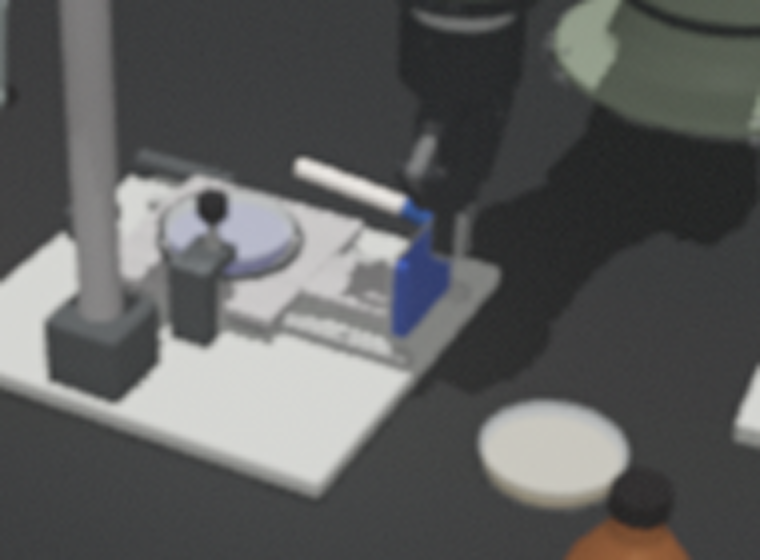

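The plate has moved about 30 mm in, at zoom (420,290), with the fingers pressed against it. I'll push on past the plunger.

```bash
python3 -m inch '[{"dx":-6,"dy":0,"dz":0,"rx":0,"ry":0,"rz":0,"hand":1},{"dx":-6,"dy":0,"dz":0,"rx":0,"ry":0,"rz":0,"hand":1},{"dx":-5,"dy":0,"dz":0,"rx":0,"ry":0,"rz":0,"hand":1},{"dx":-4,"dy":0,"dz":0,"rx":0,"ry":0,"rz":0,"hand":1},{"dx":0,"dy":0,"dz":0,"rx":0,"ry":0,"rz":0,"hand":1},{"dx":0,"dy":0,"dz":0,"rx":0,"ry":0,"rz":0,"hand":1}]'
python3 - <<'E'
from h import *
o=np.array([.5386,-.0790]);a=np.radians(12.17);Rm=np.array([[np.cos(a),-np.sin(a)],[np.sin(a),np.cos(a)]])
p,d=bot.grab_frame('scene');save('scene3',p)
print(Rm.T@(bot.observe()["position"][:2]-o))
c=cal('scene');im=p.astype(int);m=(im[...,2]>im[...,1]+40)&(im[...,2]>im[...,0]+60)
r,k=np.nonzero(m);q=(r>225)&(r<275)&(k>335)&(k<375)
P=np.array([pt(c,i,j,d[i,j]) for i,j in zip(r[q],k[q])]);st=(P[:,:2]-o)@Rm;q=(P[:,2]>.035)&(abs(st[:,1]-.15)<.04)
print('face st',np.median(st[q],0),q.sum())
cv2.imwrite('pics/scene3z.png',cv2.resize(p[180:320,250:440,::-1],None,fx=4,fy=4,interpolation=cv2.INTER_CUBIC))
E
```

```text
clock: 6.25
position: [0.5065, 0.0695, 0.0497]
tool_rot: [3.141, -0.0, 1.78]
force: [0.9, 5.7, 0.8]
grip_width: -0.0003
[-5.90660509e-05  1.51991571e-01]
face st [0.03526559 0.13833652] 85
```

View pics/scene3z.png

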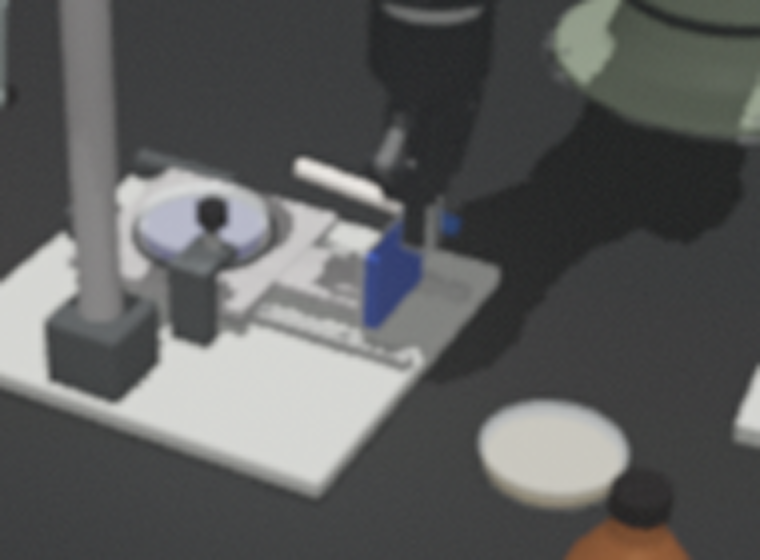

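Face now at about stand y 0.138, so travel is about 0.05, and the plunger knob has gone back down at zoom (211,213). Letting go.

```bash
python3 -m inch '[{"dx":10,"dy":0,"dz":0,"rx":0,"ry":0,"rz":0,"hand":1},{"dx":20,"dy":0,"dz":0,"rx":0,"ry":0,"rz":0,"hand":1},{"dx":25,"dy":0,"dz":0,"rx":0,"ry":0,"rz":0,"hand":1},{"dx":30,"dy":0,"dz":0,"rx":0,"ry":0,"rz":0,"hand":1},{"dx":0,"dy":0,"dz":0,"rx":0,"ry":0,"rz":0,"hand":1},{"dx":0,"dy":0,"dz":0,"rx":0,"ry":0,"rz":0,"hand":1}]'
cat > chk.py <<'E'
from h import *
import sys
t=sys.argv[1]
o=np.array([.5386,-.0790]);a=np.radians(12.17);Rm=np.array([[np.cos(a),-np.sin(a)],[np.sin(a),np.cos(a)]])
p,d=bot.grab_frame('scene');save('scene'+t,p)
print(Rm.T@(bot.observe()["position"][:2]-o))
c=cal('scene');im=p.astype(int);m=(im[...,2]>im[...,1]+40)&(im[...,2]>im[...,0]+60)
r,k=np.nonzero(m);q=(r>225)&(r<275)&(k>335)&(k<375)
P=np.array([pt(c,i,j,d[i,j]) for i,j in zip(r[q],k[q])]);st=(P[:,:2]-o)@Rm;q=(P[:,2]>.035)&(abs(st[:,1]-.16)<.05)&(abs(st[:,0])<.06)
print('face st',np.median(st[q],0),q.sum())
cv2.imwrite('pics/scene%sz.png'%t,cv2.resize(p[180:320,250:440,::-1],None,fx=4,fy=4,interpolation=cv2.INTER_CUBIC))
E
python3 chk.py 4
```

```text
clock: 6.9
position: [0.4883, 0.1527, 0.0495]
tool_rot: [-3.141, 0.0, 1.781]
force: [-0.2, -0.6, 0.5]
grip_width: -0.0002
[-0.00030486  0.23619173]
face st [0.01897791 0.15098674] 183
```

View pics/scene4z.png

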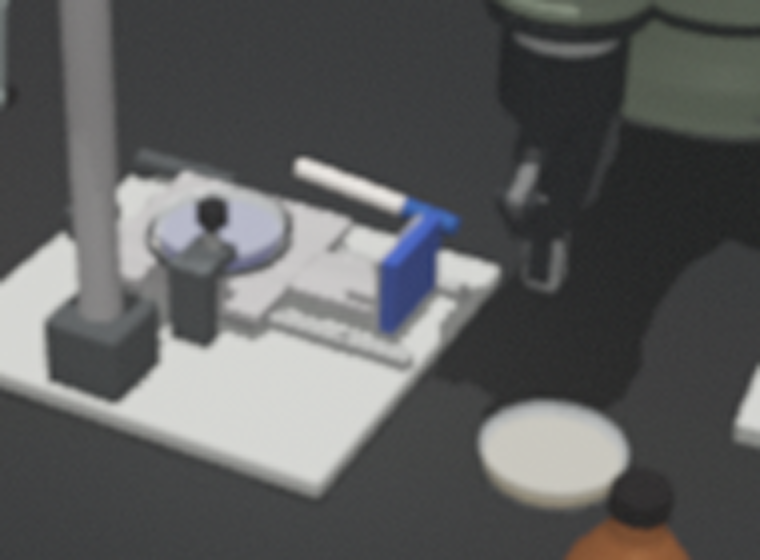

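The face sits at stand y 0.151, so travel is 0.0405 and the carriage has latched. Now to the button.

```bash
python3 -m inch '[{"dx":0,"dy":0,"dz":-40,"rx":0,"ry":0,"rz":0,"hand":1},{"dx":0,"dy":0,"dz":-40,"rx":0,"ry":0,"rz":0,"hand":1},{"dx":32,"dy":-9,"dz":0,"rx":0,"ry":0,"rz":0,"hand":1},{"dx":32,"dy":-9,"dz":0,"rx":0,"ry":0,"rz":0,"hand":1},{"dx":31,"dy":-9,"dz":0,"rx":0,"ry":0,"rz":0,"hand":1},{"dx":31,"dy":-9,"dz":0,"rx":0,"ry":0,"rz":0,"hand":1},{"dx":31,"dy":-9,"dz":0,"rx":0,"ry":0,"rz":0,"hand":1},{"dx":0,"dy":0,"dz":40,"rx":0,"ry":0,"rz":0,"hand":1},{"dx":0,"dy":0,"dz":35,"rx":0,"ry":0,"rz":0,"hand":1},{"dx":0,"dy":0,"dz":0,"rx":0,"ry":0,"rz":0,"hand":1}]'
python3 - <<'E'
from h import *
print(bot.observe()["position"])
p,d=bot.grab_frame('scene');save('scene5',p)
cv2.imwrite('pics/scene5z.png',cv2.resize(p[200:320,370:530,::-1],None,fx=4.8,fy=4.8,interpolation=cv2.INTER_CUBIC))
p,d=bot.grab_frame('wrist');save('w5',p)
E
```

```text
clock: 7.95
position: [0.4107, 0.2941, 0.0516]
tool_rot: [-3.137, 0.004, 1.779]
force: [0.2, -0.9, 0.7]
grip_width: -0.0
[0.41065145 0.2940947  0.0516202 ]
```

View pics/scene5z.png

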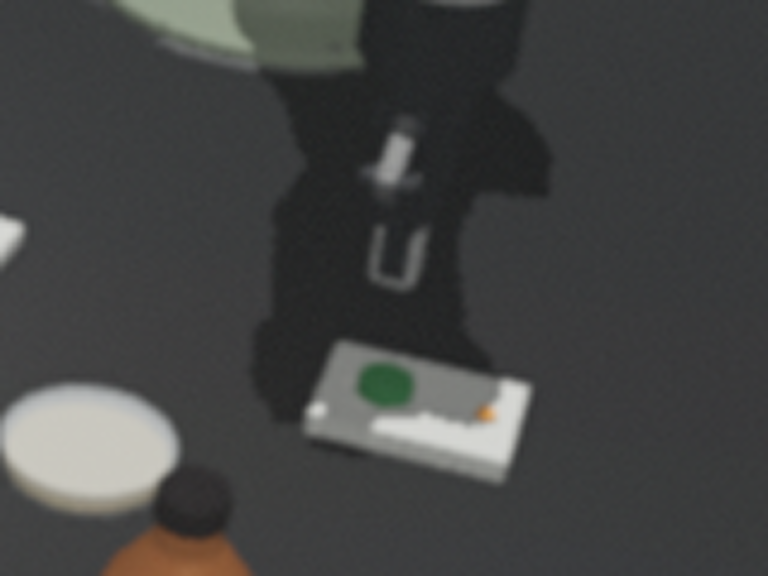

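View pics/w5.png

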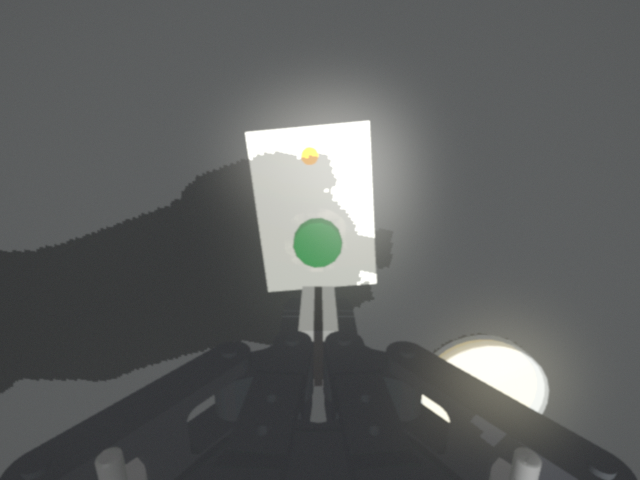

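The button is centred sideways at wrist (318,243), and the fingertips are at (318,290). I'll work out the exact offset from this view.

Run:
```python
from h import *
c=cal('wrist');s=bot.observe()
p,d=bot.grab_frame('wrist');im=p.astype(int);m=(im[...,1]>im[...,0]+40)&(im[...,1]>im[...,2]+25)
r,k=np.nonzero(m);print(len(r),r.mean(),k.mean());z=np.median(d[m]);P=pt(c,r.mean(),k.mean(),z);print(P,s["position"],s["tool_rot"])
for h in(.02,.024,.03):print(atz(c,r.mean(),k.mean(),h))
for q in bot.tip_of('wrist','capture_top')[:1]:
    a,b=q["centre"];print(q["score"],a,b,pt(c,a,b,d[int(a),int(b)]))
T=R.from_euler('xyz',s["tool_rot"]).as_matrix();print(T.T@(P-s["position"])*1000)
w=int(k.mean());print([round(pt(c,y,w,d[y,w])[2],4) for y in(170,190,200,240,260,280)])
```

```text
1670 243.7203592814371 314.9119760479042
[0.40924409 0.30073076 0.02295079] [0.41262869 0.29532201 0.0551501 ] [-3.14075683e+00  1.00435238e-03  1.77810305e+00]
[0.40943198 0.29971742 0.02      ]
[0.40917728 0.30109108 0.024     ]
[0.40879523 0.30315157 0.03      ]
0.95 246.1 315.1 [0.40963196 0.2994339  0.02338681]
[ 6.02191451 -2.17196627 32.19510813]
[np.float64(0.0129), np.float64(0.0132), np.float64(0.0125), np.float64(0.0226), np.float64(0.0236), np.float64(0.0126)]
```

```bash
python3 -m inch '[{"dx":5,"dy":-2,"dz":0,"rx":0,"ry":0,"rz":0,"hand":1},{"dx":0,"dy":0,"dz":10,"rx":0,"ry":0,"rz":0,"hand":1},{"dx":0,"dy":0,"dz":10,"rx":0,"ry":0,"rz":0,"hand":1},{"dx":0,"dy":0,"dz":6,"rx":0,"ry":0,"rz":0,"hand":1},{"dx":0,"dy":0,"dz":0,"rx":0,"ry":0,"rz":0,"hand":1},{"dx":0,"dy":0,"dz":0,"rx":0,"ry":0,"rz":0,"hand":1}]'
```

```text
clock: 8.75
position: [0.4092, 0.3006, 0.0285]
tool_rot: [-3.141, 0.0, 1.78]
force: [-1.2, 0.3, 0.3]
grip_width: -0.0001
```

```bash
python3 -m inch '[{"dx":0,"dy":0,"dz":4,"rx":0,"ry":0,"rz":0,"hand":1},{"dx":0,"dy":0,"dz":3,"rx":0,"ry":0,"rz":0,"hand":1},{"dx":0,"dy":0,"dz":2,"rx":0,"ry":0,"rz":0,"hand":1},{"dx":0,"dy":0,"dz":0,"rx":0,"ry":0,"rz":0,"hand":1},{"dx":0,"dy":0,"dz":0,"rx":0,"ry":0,"rz":0,"hand":1}]'
python3 -m inch '[{"dx":0,"dy":0,"dz":1,"rx":0,"ry":0,"rz":0,"hand":1},{"dx":0,"dy":0,"dz":1,"rx":0,"ry":0,"rz":0,"hand":1},{"dx":0,"dy":0,"dz":0,"rx":0,"ry":0,"rz":0,"hand":1},{"dx":0,"dy":0,"dz":0,"rx":0,"ry":0,"rz":0,"hand":1}]'
```

```text
clock: 9.25
position: [0.4092, 0.3008, 0.0197]
tool_rot: [-3.142, 0.0, 1.78]
force: [0.5, 0.3, -0.5]
grip_width: -0.0003
clock: 9.65
position: [0.4092, 0.3008, 0.0177]
tool_rot: [-3.142, 0.0, 1.78]
force: [0.6, -0.8, -0.2]
grip_width: 0.0001
```

```bash
python3 -m inch '[{"dx":0,"dy":0,"dz":1,"rx":0,"ry":0,"rz":0,"hand":1},{"dx":0,"dy":0,"dz":1,"rx":0,"ry":0,"rz":0,"hand":1},{"dx":0,"dy":0,"dz":0,"rx":0,"ry":0,"rz":0,"hand":1}]'
python3 - <<'E'
from h import *
p,d=bot.grab_frame('scene');save('scene6',p)
cv2.imwrite('pics/scene6z.png',cv2.resize(p[240:310,410:500,::-1],None,fx=8,fy=8,interpolation=cv2.INTER_CUBIC))
p,d=bot.grab_frame('wrist');save('w6',p)
E
```

```text
clock: 9.95
position: [0.4092, 0.3007, 0.0155]
tool_rot: [-3.141, 0.0, 1.78]
force: [-0.2, 1.0, 0.3]
grip_width: 0.0001
```

View pics/scene6z.png

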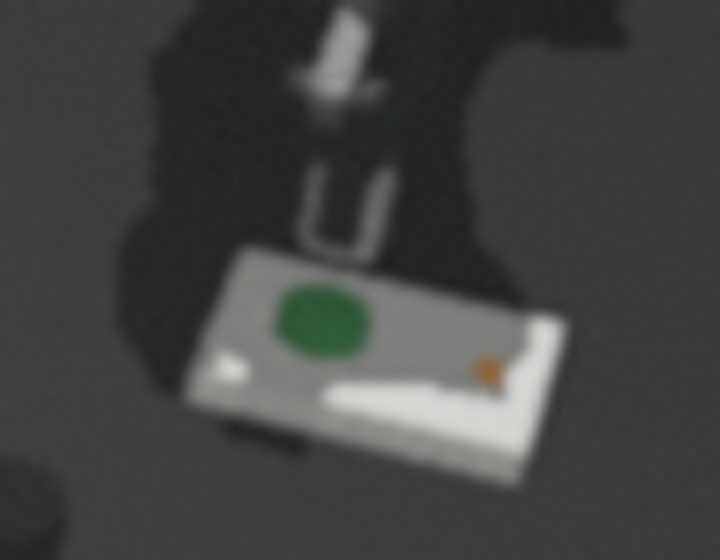

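View pics/w6.png

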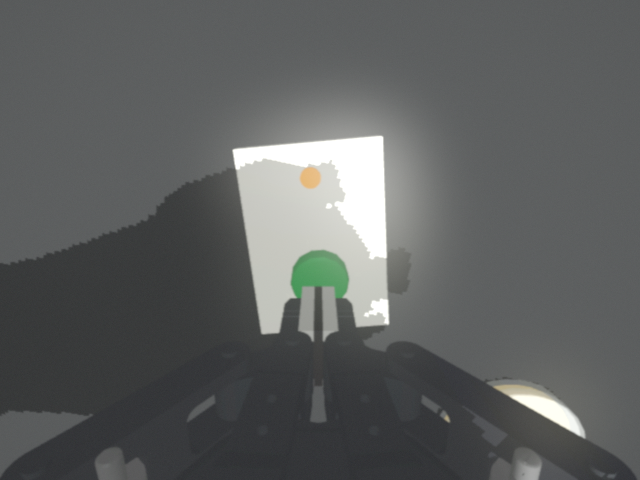

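In the scene view the fingertip, at zoom (335,258), doesn't overlap the button at (322,320), and there's no force yet. I'll check how the TCP projects into both cameras.

Run:
```python
from h import *
s=bot.observe();print(s["position"],s["clock"])
def proj(c,P):
    q=rot(c).T@(np.array(P)-np.array(c["origin"]));return q[1]/q[2]*f(c)+c["cy"],q[0]/q[2]*f(c)+c["cx"],q[2]
for n in('scene','wrist'):
    c=cal(n);p,d=bot.grab_frame(n)
    print(n,'tcp px',proj(c,s["position"]))
    im=p.astype(int);m=(im[...,1]>im[...,0]+30)&(im[...,1]>im[...,2]+18)
    if n=='scene': mm=np.zeros_like(m);mm[265:300,435:470]=m[265:300,435:470];m=mm
    r,k=np.nonzero(m);print(len(r),r.min(),r.max(),k.min(),k.max(),'depth',np.median(d[m]))
    P=np.array([pt(c,i,j,d[i,j]) for i,j in zip(r,k)]);print(np.median(P,0),np.percentile(P,[3,97],0))
    if n=='wrist':
        for rr in (270,280,290,300,310,320,330): print(rr,pt(c,rr,310,d[rr,310]).round(4))
    else:
        for rr,kk in((270,452),(271,450),(272,455),(268,449),(265,457)): print(rr,kk,pt(c,rr,kk,d[rr,kk]).round(4))
```

```text
[0.40922436 0.30077245 0.01568155] 10.05
scene tcp px (np.float64(279.63799206246506), np.float64(450.68870013602236), np.float64(1.2434669053299694))
66 276 283 445 455 depth 1.2318841
[0.41907114 0.30280018 0.02226058] [[0.40774421 0.29216718 0.01641204]
 [0.42725032 0.31304942 0.02504103]]
270 452 [0.4209 0.3044 0.0533]
271 450 [0.3562 0.2726 0.0004]
272 455 [0.4152 0.3105 0.0472]
268 449 [0.427  0.2985 0.0598]
265 457 [0.4132 0.3114 0.0675]
wrist tcp px (np.float64(275.26311811656376), np.float64(318.74481717853246), np.float64(0.18855836050589664))
1909 251 297 291 348 depth 0.180819
[0.40804822 0.30546624 0.02272142] [[0.39659001 0.29397687 0.01643561]
 [0.42208452 0.31386314 0.02421184]]
270 [0.4037 0.3059 0.0231]
280 [0.4048 0.3005 0.0228]
290 [0.4034 0.3106 0.0544]
300 [0.4036 0.3103 0.0624]
310 [0.4037 0.3105 0.0704]
320 [0.4039 0.3102 0.0767]
330 [0.404  0.3103 0.0831]
```

The measured fingertip, from both depth images, sits about 25–30 mm above the reported TCP, which fits with there being no contact force. I'll keep going down, guarded by force and images.

```bash
python3 -m inch '[{"dx":0,"dy":0,"dz":3,"rx":0,"ry":0,"rz":0,"hand":1},{"dx":0,"dy":0,"dz":3,"rx":0,"ry":0,"rz":0,"hand":1},{"dx":0,"dy":0,"dz":0,"rx":0,"ry":0,"rz":0,"hand":1}]'
cat > tip.py <<'E'
from h import *
import sys
t=sys.argv[1];print(bot.observe()["position"])
c=cal('wrist');p,d=bot.grab_frame('wrist');save('w'+t,p)
for col in(310,326): print(col,[(rr,round(pt(c,rr,col,d[rr,col])[2],4)) for rr in range(276,300,3)])
p,d=bot.grab_frame('scene');save('scene'+t,p);c=cal('scene')
cv2.imwrite('pics/scene%sz.png'%t,cv2.resize(p[240:310,410:500,::-1],None,fx=8,fy=8,interpolation=cv2.INTER_CUBIC))
for col in(450,453,456): print(col,[(rr,round(pt(c,rr,col,d[rr,col])[2],4)) for rr in range(262,282,2)])
E
python3 tip.py 7
```

```text
clock: 10.45
position: [0.409, 0.3007, 0.0092]
tool_rot: [-3.141, 0.0, 1.78]
force: [0.8, -0.5, 0.1]
grip_width: -0.0
[0.40901799 0.30066383 0.0092292 ]
310 [(276, np.float64(0.0242)), (279, np.float64(0.0228)), (282, np.float64(0.0218)), (285, np.float64(0.0236)), (288, np.float64(0.0458)), (291, np.float64(0.0483)), (294, np.float64(0.0504)), (297, np.float64(0.0534))]
326 [(276, np.float64(0.023)), (279, np.float64(0.0227)), (282, np.float64(0.0226)), (285, np.float64(0.0228)), (288, np.float64(0.0463)), (291, np.float64(0.0481)), (294, np.float64(0.0508)), (297, np.float64(0.0543))]
450 [(262, np.float64(0.0846)), (264, np.float64(0.0699)), (266, np.float64(0.067)), (268, np.float64(0.0621)), (270, np.float64(0.0538)), (272, np.float64(0.0429)), (274, np.float64(0.0149)), (276, np.float64(0.0217)), (278, np.float64(0.022)), (280, np.float64(0.0253))]
453 [(262, np.float64(0.0918)), (264, np.float64(0.0713)), (266, np.float64(0.0696)), (268, np.float64(0.0628)), (270, np.float64(0.0553)), (272, np.float64(0.05)), (274, np.float64(0.0121)), (276, np.float64(0.0213)), (278, np.float64(0.0252)), (280, np.float64(0.0217))]
456 [(262, np.float64(0.0959)), (264, np.float64(0.0704)), (266, np.float64(0.0642)), (268, np.float64(0.0575)), (270, np.float64(0.0563)), (272, np.float64(0.0466)), (274, np.float64(-0.0004)), (276, np.float64(0.0096)), (278, np.float64(0.0209)), (280, np.float64(0.0222))]
```

View pics/scene7z.png

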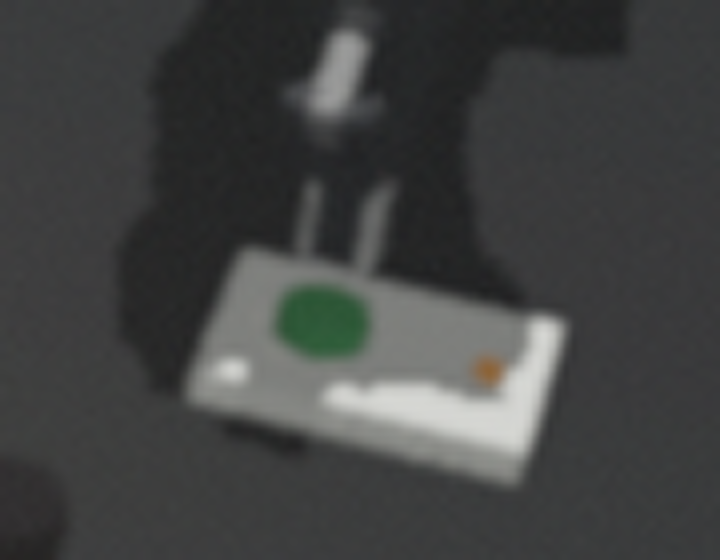

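No contact yet. The tip is still about 15–20 mm above the button top in both depth images. Continuing in small steps.

```bash
python3 -m inch '[{"dx":0,"dy":0,"dz":3,"rx":0,"ry":0,"rz":0,"hand":1},{"dx":0,"dy":0,"dz":3,"rx":0,"ry":0,"rz":0,"hand":1},{"dx":0,"dy":0,"dz":0,"rx":0,"ry":0,"rz":0,"hand":1}]'
python3 tip.py 8
```

```text
clock: 10.85
position: [0.409, 0.3007, 0.0033]
tool_rot: [-3.141, 0.0, 1.78]
force: [-0.6, -0.7, 0.2]
grip_width: -0.0
[0.40903936 0.30068286 0.00327999]
310 [(276, np.float64(0.0239)), (279, np.float64(0.0227)), (282, np.float64(0.0242)), (285, np.float64(0.0234)), (288, np.float64(0.0396)), (291, np.float64(0.0434)), (294, np.float64(0.0457)), (297, np.float64(0.0471))]
326 [(276, np.float64(0.0229)), (279, np.float64(0.023)), (282, np.float64(0.0229)), (285, np.float64(0.0231)), (288, np.float64(0.0388)), (291, np.float64(0.042)), (294, np.float64(0.0454)), (297, np.float64(0.0485))]
450 [(262, np.float64(0.089)), (264, np.float64(0.0832)), (266, np.float64(0.0659)), (268, np.float64(0.0636)), (270, np.float64(0.0542)), (272, np.float64(0.0465)), (274, np.float64(0.038)), (276, np.float64(0.0223)), (278, np.float64(0.0242)), (280, np.float64(0.0228))]
453 [(262, np.float64(0.1019)), (264, np.float64(0.085)), (266, np.float64(0.0667)), (268, np.float64(0.0598)), (270, np.float64(0.0571)), (272, np.float64(0.0528)), (274, np.float64(0.0413)), (276, np.float64(0.0235)), (278, np.float64(0.0244)), (280, np.float64(0.0226))]
456 [(262, np.float64(0.0971)), (264, np.float64(0.0897)), (266, np.float64(0.0812)), (268, np.float64(0.0587)), (270, np.float64(0.0525)), (272, np.float64(0.0459)), (274, np.float64(0.04)), (276, np.float64(0.012)), (278, np.float64(0.0218)), (280, np.float64(0.0224))]
```

View pics/scene8z.png

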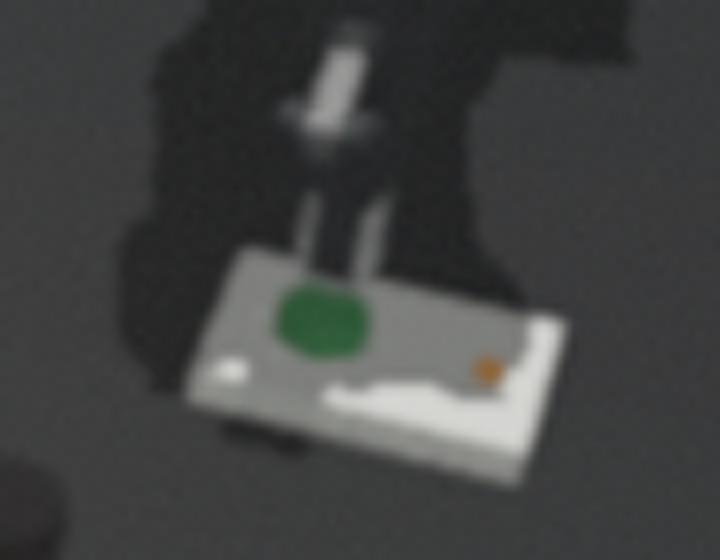

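View pics/w8.png

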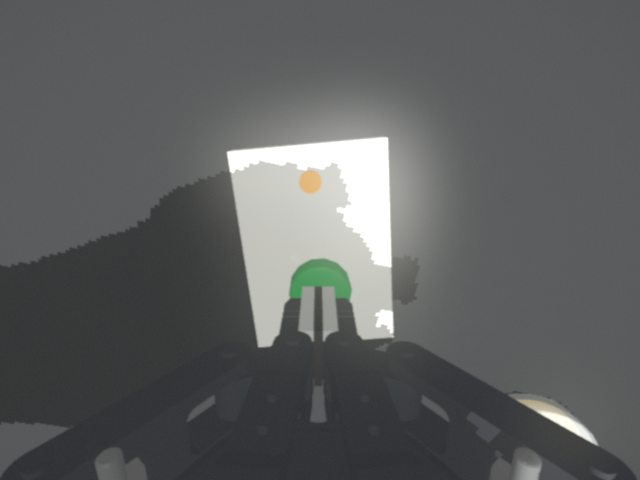

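The fingertip is now just above the button's rear edge, with about 12 mm still to go. I'll lower it carefully.

```bash
python3 -m inch '[{"dx":0,"dy":0,"dz":4,"rx":0,"ry":0,"rz":0,"hand":1},{"dx":0,"dy":0,"dz":4,"rx":0,"ry":0,"rz":0,"hand":1},{"dx":0,"dy":0,"dz":0,"rx":0,"ry":0,"rz":0,"hand":1}]'
python3 tip.py 9
```

```text
clock: 11.25
position: [0.409, 0.3006, -0.0049]
tool_rot: [-3.141, 0.0, 1.78]
force: [-0.1, -0.4, 0.4]
grip_width: -0.0006
[ 0.40898353  0.30060279 -0.00488901]
310 [(276, np.float64(0.0226)), (279, np.float64(0.0225)), (282, np.float64(0.0229)), (285, np.float64(0.0221)), (288, np.float64(0.0315)), (291, np.float64(0.0353)), (294, np.float64(0.0366)), (297, np.float64(0.0389))]
326 [(276, np.float64(0.023)), (279, np.float64(0.023)), (282, np.float64(0.0229)), (285, np.float64(0.0219)), (288, np.float64(0.031)), (291, np.float64(0.0338)), (294, np.float64(0.0368)), (297, np.float64(0.0395))]
450 [(262, np.float64(0.1048)), (264, np.float64(0.0924)), (266, np.float64(0.0771)), (268, np.float64(0.0575)), (270, np.float64(0.0559)), (272, np.float64(0.0493)), (274, np.float64(0.0403)), (276, np.float64(0.0366)), (278, np.float64(0.0221)), (280, np.float64(0.0236))]
453 [(262, np.float64(0.1069)), (264, np.float64(0.0982)), (266, np.float64(0.0788)), (268, np.float64(0.06)), (270, np.float64(0.056)), (272, np.float64(0.0502)), (274, np.float64(0.0444)), (276, np.float64(0.0398)), (278, np.float64(0.029)), (280, np.float64(0.0257))]
456 [(262, np.float64(0.0998)), (264, np.float64(0.0879)), (266, np.float64(0.0799)), (268, np.float64(0.0741)), (270, np.float64(0.0531)), (272, np.float64(0.0501)), (274, np.float64(0.0388)), (276, np.float64(0.0311)), (278, np.float64(0.024)), (280, np.float64(0.0206))]
```

View pics/scene9z.png

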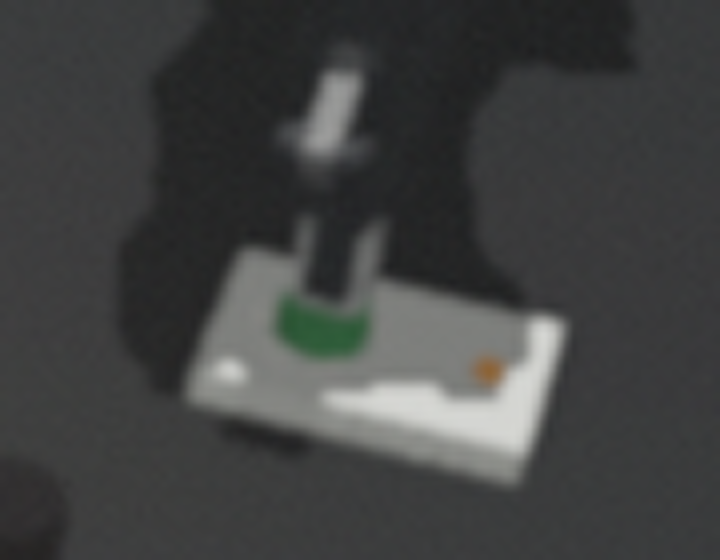

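```bash
python3 -m inch '[{"dx":0,"dy":0,"dz":2,"rx":0,"ry":0,"rz":0,"hand":1},{"dx":0,"dy":0,"dz":2,"rx":0,"ry":0,"rz":0,"hand":1},{"dx":0,"dy":0,"dz":0,"rx":0,"ry":0,"rz":0,"hand":1}]'
python3 -m inch '[{"dx":0,"dy":0,"dz":2,"rx":0,"ry":0,"rz":0,"hand":1},{"dx":0,"dy":0,"dz":0,"rx":0,"ry":0,"rz":0,"hand":1}]'
python3 -m inch '[{"dx":0,"dy":0,"dz":2,"rx":0,"ry":0,"rz":0,"hand":1},{"dx":0,"dy":0,"dz":0,"rx":0,"ry":0,"rz":0,"hand":1}]'
```

```text
clock: 11.65
position: [0.4093, 0.3009, -0.0085]
tool_rot: [3.142, -0.0, 1.78]
force: [0.0, 0.3, 1.4]
grip_width: 0.0001
clock: 11.85
position: [0.4093, 0.3009, -0.0104]
tool_rot: [3.141, -0.0, 1.78]
force: [0.3, 0.3, 3.0]
grip_width: -0.0001
clock: 12.05
position: [0.4093, 0.3009, -0.0124]
tool_rot: [3.141, -0.0, 1.78]
force: [-0.0, 0.1, 4.1]
grip_width: 0.0004
```

Contact, with the force rising as a spring would. Pressing on to the stop.

```bash
python3 -m inch '[{"dx":0,"dy":0,"dz":1,"rx":0,"ry":0,"rz":0,"hand":1},{"dx":0,"dy":0,"dz":0,"rx":0,"ry":0,"rz":0,"hand":1}]'
python3 -m inch '[{"dx":0,"dy":0,"dz":1,"rx":0,"ry":0,"rz":0,"hand":1},{"dx":0,"dy":0,"dz":0,"rx":0,"ry":0,"rz":0,"hand":1}]'
python3 -m inch '[{"dx":0,"dy":0,"dz":0.5,"rx":0,"ry":0,"rz":0,"hand":1},{"dx":0,"dy":0,"dz":0,"rx":0,"ry":0,"rz":0,"hand":1}]'
```

```text
clock: 12.25
position: [0.4093, 0.3009, -0.0133]
tool_rot: [3.141, -0.0, 1.78]
force: [0.1, 0.3, 4.4]
grip_width: -0.0002
clock: 12.45
position: [0.4094, 0.3009, -0.0138]
tool_rot: [3.141, -0.0, 1.78]
force: [-2.8, -0.8, 18.7]
grip_width: -0.0
clock: 12.65
position: [0.4094, 0.301, -0.0139]
tool_rot: [3.141, -0.001, 1.78]
force: [-3.9, -3.5, 27.9]
grip_width: -0.0001
```

The force jumped to 28 N at the stop, so the button is fully down. Releasing, rising, and checking everything.

```bash
python3 -m inch '[{"dx":0,"dy":0,"dz":-4,"rx":0,"ry":0,"rz":0,"hand":1},{"dx":0,"dy":0,"dz":-10,"rx":0,"ry":0,"rz":0,"hand":1},{"dx":0,"dy":0,"dz":-30,"rx":0,"ry":0,"rz":0,"hand":1},{"dx":0,"dy":0,"dz":-40,"rx":0,"ry":0,"rz":0,"hand":1},{"dx":0,"dy":0,"dz":-40,"rx":0,"ry":0,"rz":0,"hand":1},{"dx":0,"dy":0,"dz":-30,"rx":0,"ry":0,"rz":0,"hand":1},{"dx":0,"dy":0,"dz":0,"rx":0,"ry":0,"rz":0,"hand":1},{"dx":0,"dy":0,"dz":0,"rx":0,"ry":0,"rz":0,"hand":1}]'
python3 chk.py 10
python3 - <<'E'
from h import *
c=cal('wrist');p,d=bot.grab_frame('wrist');save('w10',p);im=p.astype(int);m=(im[...,1]>im[...,0]+40)&(im[...,1]>im[...,2]+25)
P=[pt(c,i,j,d[i,j]) for i,j in zip(*np.nonzero(m))];print('btn',np.median(P,0))
E
```

```text
clock: 13.45
position: [0.4091, 0.301, 0.1398]
tool_rot: [3.141, -0.001, 1.78]
force: [-0.0, 0.5, -0.3]
grip_width: 0.0004
[-0.04684793  0.39847467]
face st [0.01870543 0.15048094] 175
btn [0.40941959 0.30055237 0.02296135]
```

View pics/scene10.png

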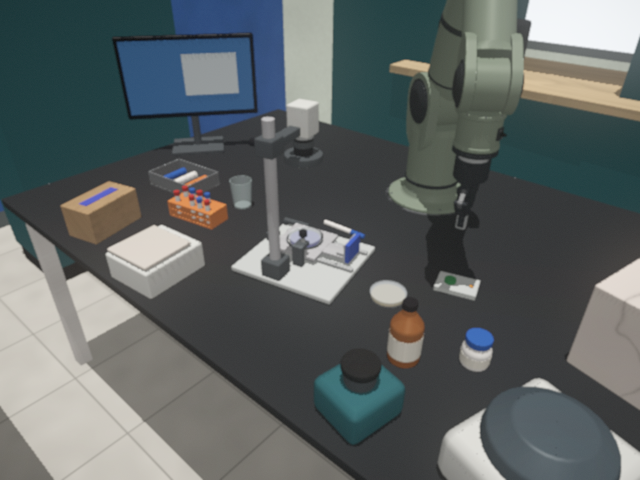

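The carriage, at scene (352,247), is still latched at about 0.041. The button is back up at z 0.023, the other things haven't moved, and the arm is clear.

```bash
python3 -c "
from workcell import bot
print(bot.job_done())"
```

```text
the job is handed in; nothing more can be done
None
```

The carriage is latched at its imaging position, and the green button has been pressed fully down and has come back up. I handed the job in at about 13.5 s on the clock.

- **Carriage:** I pushed the blue plate about 50 mm in with shut fingers. The plunger knob dropped again, and after I let go the carriage sprang back and stayed. It measured 0.0405 m just after release and 0.041 m in the last check; the target is 0.040 m.
- **Button:** The force rose like a spring to 4.4 N, then jumped to about 28 N at the stop. After I let go, its top was back at 23 mm, where it started.
- **Last picture:** The other things stood where they were, and the arm was clear with no force on it.

**What disagreed:**
- **Fingertip height:** The visible fingertips were about 30 mm higher than the reported TCP. The button was reached only when the TCP read about -8 mm, so I did that press by force and images. For the same reason, the push on the plate was nearer its top edge than I had planned, but the fingers stayed on its outer face.
- **Refused commands:** My first two move commands were refused for missing keys; nothing moved.

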